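# Empty the orange-capped shaker at the parts counter

## Task

The clear shaker with the orange perforated cap still holds two steel balls that are too big for its holes. Unscrew its cap, set the cap down the right way up on the bare counter, then tip the shaker over by its lever so that both balls pour out of the open mouth into the tray below it.

Things in the scene. Friction and masses are not known exactly. Their poses are not given: they have to be found in the camera images.
- cap: Orange perforated cap on the clear shaker: round, 60 mm wide, 25 mm tall, 40 g; grip its upper 12 mm. Origin: centre of underside, z up. Quarter-turn thread, turns easily: 90 degrees (75 to 105) anticlockwise seen from above frees it without raising it; then lift straight up 20 mm at that angle. The counter midway between the two stands, straight ahead of the robot, is clear for it, 100 mm wide.
- stand: Fixed green tray with orange-capped shaker (not its blue-capped twin). Origin on the counter under the shaker; x to the tray's long end, y to the lever side, z up. Tray x -55 to 175, y -65 to 65, walls 35 high, floor 6. Lever: black sleeve, free-rolling, 12 thick, along y 78 to 120, 60 from the pivot (90 up); axis starts at x -49, 124 high; pushed to +x (3 to 8 N) it arcs over 150 high to a stop at x 54, 115 high. All mm.
- ball_a: Steel ball, 16 mm wide, 17 g, at the start on the bottom of the clear shaker, centre 68 mm above the counter. Origin: its centre. The shaker is 44 mm wide, bore 38 mm, rim 155 mm above the counter (cap top 167 mm). It pivots about the stand's y axis 90 mm up; the lever tips its mouth to the stand's +x, by up to 120 degrees, and it stays where left.
- ball_b: The second steel ball beside it in the clear shaker, alike in every way. Origin: its centre.
Not all that is in view belongs to the job. Of the things shaped like the cap, the orange one is meant.

How it is judged:
On the way:
1. the cap is off and set down the right way up on the counter, while both balls are still in the shaker (height (world z) of cap below 0.004 m and angle between cap's own z axis and vertical below 0.17 rad and height (world z) of each of ball_a, ball_b above 0.05 m and horizontal distance between each of ball_a, ball_b and stand below 0.03 m), for 0.2 s.
At the end, for the whole second after the job is handed in: Both balls lie on the floor of the clear shaker's tray (inside its walls, centres less than 24 mm above the counter), and the orange cap lies still on the counter itself (underside within 4 mm of it), right way up within 10 degrees (height (world z) of cap below 0.004 m and angle between cap's own z axis and vertical below 0.17 rad and linear speed of cap below 0.05 m/s and x of ball_a in the frame of stand between -0.055 and 0.175 m and y of ball_a in the frame of stand between -0.065 and 0.065 m and height (world z) of each of ball_a, ball_b below 0.024 m and x of ball_b in the frame of stand between -0.055 and 0.175 m and y of ball_b in the frame of stand between -0.065 and 0.065 m); the robot touches nothing.
It also fails if it takes over 64 s, if anything falls off the work surface, if the arm or the gripper's body presses on something with over 40 N, if the wrist force passes 120 N, or if a joint passes its speed limit or range.

## Robot

A 6-joint arm with a two-finger parallel gripper is mounted at the origin on the work surface. World frame = base frame: x ahead of the robot, y to its left, z up, the work surface at z = 0. Lengths are in m, angles in rad, forces in N, time in s.
With the tool pointing down it reaches from about 0.275 to 0.825 m from the base axis. Payload 5.2 kg.
Tool frame: the origin (TCP) lies between the finger pads; the fingertips stand 22 mm ahead of it and the grasp point (between the pads) lies 3 mm ahead of it; y points along the fingers, z is the direction in which the jaws open and shut, and the axes are right-handed (so a half turn about y gives the same grasp; the last joint's range is limited). The gripper opens to 93 mm and grips with 3 to 60 N. Pads are 15 mm wide; open, the fingers measure 128 mm over their backs; the gripper's body (75 mm by 188 mm) begins 65 mm behind the grasp point.
Start: joints at [-1.313, 0.259, 1.535, -0, 1.348, -0.203], TCP at [0.245, -0.493, 0.241] pointing down, gripper open.
Joint ranges: [-3.14, 3.14], [-0.91, 2.08], [0.19, 2.58], [-1.22, 4.36], [0.22, 2.71], [-3.12, 3.12]. Speed limits (rad/s): [2.57, 2.57, 3.14, 3.14, 3.14, 3.14].

## Interface

Orientations are given as a unit quaternion [x, y, z, w].
In Python, from workcell import * gives the robot as it stands. The module is installed in compiled form; this text tells all that it offers.
- The arm moves only by the tool carry_out, never from a script. Its argument "motion" is a list of rows, each an object with "claw": the opening, from 0 (shut) to 1 (fully open); "travel": the shift along the tool's x, y, z in m, a list of three; "rotation": the turn, a rotation vector about the tool's x, y, z in degrees, a list of three. In form: [{"claw": claw, "travel": [dx, dy, dz], "rotation": [ax, ay, az]}, ...]. A call has exactly 5 rows; each row shifts and turns the commanded pose from where the row before left it, along the tool's axes as they then stand; what a row does not reach is not made up. A row lasts 1/12 s, in which the tool goes at most 41.7 mm and 7.16 degrees, less where a joint would pass 70% of its speed; a pose out of reach is approached as far as the arm can. A call is refused whole if a number of a shift passes 0.0417 or a number of a turn 7.16, either way. A call with a gripper value outside its range is refused whole. The fingers move at their own pace and stop on an object; "squeeze" is the grip in N (left out, the last holds). Time passes only in rows, so rows that do not move let the fingers close, or fill a call up. It gives the time, the measured TCP pose, the force and the opening at its end, in the units of the state.
- state(): the state, without advancing time (a new reading comes with each control period).
- grab_frame(name): name is "scene" or "top" or "wrist"; returns a dict with "img" (480x640x3 uint8, blue, green, red), "z_map" (480x640 float32, m along the optical axis (not along the pixel's ray), 0 where there is no reading), "mtx" (3x3 intrinsics, pixels), "camera_from_world" (4x4, takes a point from world to camera coordinates). Camera axes: x right, y down, z forward; pixel columns grow to the right and rows downward; lengths in m; the calibration is good to about 2 mm. A picture is of the moment at which its call begins.
- sign_off(): hands the job in, once; it reports no verdict.
The state is a dict: "time_s": time; "joints": joint angles; "joint_vel": joint speeds; "effort": joint torques, N m; "tool_pos": TCP position; "tcp_rot": TCP orientation; "wrist_force": force on the tool from outside, world axes, zero at the start; "torque": the same for the moment, N m; "width": opening from 0.0 (shut) to 1.0 (fully open).
Only numpy, scipy, OpenCV 4.12 (cv2) and the standard library are available. Lean on these libraries where they do the work, as an engineer would, in place of code of your own. Each camera call takes 0.05 s, during which the arm holds its last target.

## Working session

There is one attempt and no reset: what is moved stays moved. The work goes in short steps, Python scripts to look and compute and a tool call to move; the robot and the scene stay as the last step left them, time stands still between calls to the robot, and variables do not carry over. Pictures are saved under pics/ and viewed, and the job is handed in when it is done.

Besides the shell and the picture viewer there is one more tool, called by a JSON object that holds its "fn" and its "kwargs". carry_out: Moves the arm, as the interface text tells. Its arguments: {"type":"object","properties":{"motion":{"type":"array"},"squeeze":{"type":"number"}},"required":["motion"]}

```bash
mkdir -p pics
python3 - <<'E'
from workcell import *
import cv2,pickle
for n in("scene","top"):
    f=grab_frame(n);cv2.imwrite(f"pics/{n}0.png",f["img"]);pickle.dump(f,open(f"{n}0.pkl","wb"))
    print(f["mtx"],f["camera_from_world"])
print(state())
E
```

```text
[[458.20468161   0.         315.03543815]
 [  0.         458.20468161 234.16763513]
 [  0.           0.           1.        ]] [[-0.66538786  0.74645018 -0.00843376  0.35359105]
 [ 0.58521566  0.5145824  -0.62667982 -0.1725022 ]
 [-0.4634454  -0.42192071 -0.77923121  0.99834149]
 [ 0.          0.          0.          1.        ]]
[[527.27911174   0.         315.50236769]
 [  0.         527.27911174 242.76447476]
 [  0.           0.           1.        ]] [[-4.19905001e-04 -9.99704137e-01  2.43199768e-02 -6.21900110e-02]
 [-9.93441030e-01 -2.36383703e-03 -1.14321183e-01  4.76684083e-01]
 [ 1.14344848e-01 -2.42084668e-02 -9.93146115e-01  9.06989046e-01]
 [ 0.00000000e+00  0.00000000e+00  0.00000000e+00  1.00000000e+00]]
{'time_s': 0.1, 'joints': array([-1.31282563e+00,  2.59264582e-01,  1.53596174e+00, -2.36391458e-05,
        1.34796577e+00, -2.02816756e-01]), 'joint_vel': array([-0.0016512 , -0.00264251, -0.002473  ,  0.00055045,  0.00053053,
       -0.00032569]), 'effort': array([ 2.33906547e-03, -4.38208830e+01, -2.84644049e+01,  7.21573737e-02,
        3.62629839e-02, -3.37468634e-05]), 'tool_pos': array([ 0.24444973, -0.49219699,  0.23990855]), 'tcp_rot': array([-0.16150101,  0.68898699, -0.6878569 ,  0.16145353]), 'wrist_force': array([-0.05669632,  0.62516059, -0.32142011]), 'torque': array([ 0.02020747,  0.02968887, -0.01263756]), 'width': 1.00277066232146}
```

View pics/scene0.png

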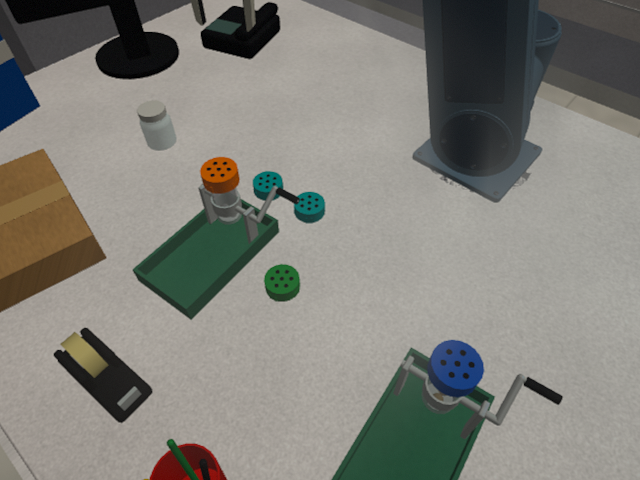

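View pics/top0.png

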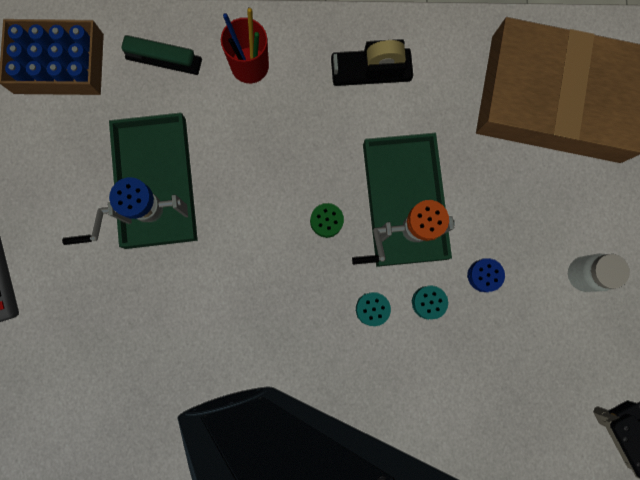

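The scene has these lookalikes, with pixels from the top view:
- Orange cap on the clear shaker (430,219).
- Blue cap on the twin (131,197).
- Loose caps: green (327,220), teal (373,309) and (430,302), blue (487,275).

By the description, the orange one at (430,219) is the cap I want; scene view (219,174).

```bash
cat > h.py <<'E'
import numpy as np,cv2,pickle
def ray(f,u,v):
    K=f["mtx"];T=f["camera_from_world"];R=T[:3,:3];t=T[:3,3]
    return -R.T@t, R.T@np.linalg.inv(K)@np.array([u,v,1.])
def onplane(f,u,v,z):
    o,d=ray(f,u,v);return o+d*(z-o[2])/d[2]
def cloud(f):
    K=f["mtx"];T=f["camera_from_world"];z=f["z_map"]
    v,u=np.indices(z.shape)
    p=np.stack([(u-K[0,2])/K[0,0]*z,(v-K[1,2])/K[1,1]*z,z],-1)
    return (p-T[:3,3])@T[:3,:3]
def proj(f,p):
    q=f["mtx"]@(f["camera_from_world"]@np.r_[p,1])[:3];return q[:2]/q[2]
def tri(f,a,g,b):
    o1,d1=ray(f,*a);o2,d2=ray(g,*b)
    s=np.linalg.lstsq(np.c_[d1,-d2],o2-o1,rcond=None)[0]
    return (o1+d1*s[0]+o2+d2*s[1])/2,np.linalg.norm(o1+d1*s[0]-o2-d2*s[1])
E
cat > m.py <<'E'
from h import *
F={n:pickle.load(open(n+"0.pkl","rb")) for n in("scene","top")}
cs={}
for n,f in F.items():
    hsv=cv2.cvtColor(f["img"],cv2.COLOR_BGR2HSV);P=cloud(f)
    o=cv2.inRange(hsv,(5,180,120),(16,255,255))
    o=cv2.morphologyEx(o,cv2.MORPH_CLOSE,np.ones((5,5)))
    top=((P[...,2]>.160)&(P[...,2]<.175)&(o>0)).astype(np.uint8)
    top=cv2.morphologyEx(top,cv2.MORPH_CLOSE,np.ones((9,9)))
    c=max(cv2.findContours(top,0,1)[0],key=cv2.contourArea)
    e=cv2.fitEllipse(c);cs[n]=e[0]
    print(n,"cap top",e,onplane(f,*e[0],.167),np.median(P[top>0],0))
    g=cv2.inRange(hsv,(65,80,20),(85,255,130))
    for c in cv2.findContours(cv2.morphologyEx(g,cv2.MORPH_CLOSE,np.ones((9,9))),0,1)[0]:
        if cv2.contourArea(c)>400:
            r=cv2.minAreaRect(c);print(" green",r)
    # wall-top points
    w=(P[...,2]>.030)&(P[...,2]<.037)&(g>0)
    pw=P[w]
    if n=="top":
        for lo,hi in((-.3,0.),(0.,.6)):
            q=pw[(pw[:,1]>lo)&(pw[:,1]<hi)]
            if len(q): 
                (cx,cy),(a,b),th=r=cv2.minAreaRect(q[:,:2].astype(np.float32));print("tray",len(q),r,cv2.boxPoints(r))
print(tri(F["scene"],cs["scene"],F["top"],cs["top"]))
f=F["top"]
for nm,px in dict(green=(327,220),teal1=(373,309),teal2=(430,302),blue=(487,275)).items(): print(nm,onplane(f,*px,.025))
cv2.imwrite("pics/crop.png",np.hstack([cv2.resize(F["top"]["img"][120:280,340:470],None,fx=3,fy=3),cv2.resize(F["scene"]["img"][140:300,150:280],None,fx=3,fy=3)]))
E
python3 m.py
```

```text
scene cap top ((219.21141052246094, 169.9670867919922), (25.120140075683594, 37.088829040527344), 87.13299560546875) [ 0.50091844 -0.23077089  0.167     ] [ 0.50058815 -0.23151692  0.16665381]
 green ((413.3473815917969, 436.53900146484375), (115.66404724121094, 142.4891357421875), 23.36911392211914)
 green ((281.34613037109375, 279.2308044433594), (29.221303939819336, 33.535858154296875), 78.69007110595703)
 green ((207.3841094970703, 248.90078735351562), (74.24957275390625, 138.42828369140625), 45.535457611083984)
top cap top ((429.2593078613281, 219.02183532714844), (36.02656173706055, 37.402496337890625), 113.66060638427734) [ 0.4975909  -0.23178643  0.167     ] [ 0.49753373 -0.23176429  0.16721618]
 green ((326.20001220703125, 220.10000610351562), (30.857738494873047, 31.304948806762695), 26.56505012512207)
 green ((406.848388671875, 198.9044189453125), (127.53103637695312, 74.96226501464844), 83.57124328613281)
 green ((151.6513671875, 180.48529052734375), (128.6019744873047, 77.48189544677734), 84.44703674316406)
 green ((157.2120361328125, 50.53076171875), (71.16107177734375, 16.27149200439453), 12.33908748626709)
tray 984 ((0.5534880757331848, -0.1852295696735382), (0.22892704606056213, 0.21184255182743073), 5.545206069946289) [[ 0.4293249  -0.09086472]
 [ 0.4497955  -0.3017159 ]
 [ 0.6776513  -0.27959442]
 [ 0.65718067 -0.06874323]]
tray 1246 ((0.6508458852767944, 0.23212343454360962), (0.3598420023918152, 0.14837078750133514), 1.8832186460494995) [[0.46858418 0.30035612]
 [0.47345996 0.15206547]
 [0.8331076  0.16389075]
 [0.8282318  0.3121814 ]]
(array([ 0.49863187, -0.23314884,  0.16372846]), np.float64(0.001463416060419491))
green [ 0.51814933 -0.08239542  0.025     ]
teal1 [ 0.36009047 -0.16289733  0.025     ]
teal2 [ 0.37228809 -0.26400752  0.025     ]
blue [ 0.42003801 -0.36730347  0.025     ]
```

```bash
sleep 1
```

```text
(no output)
```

View pics/crop.png

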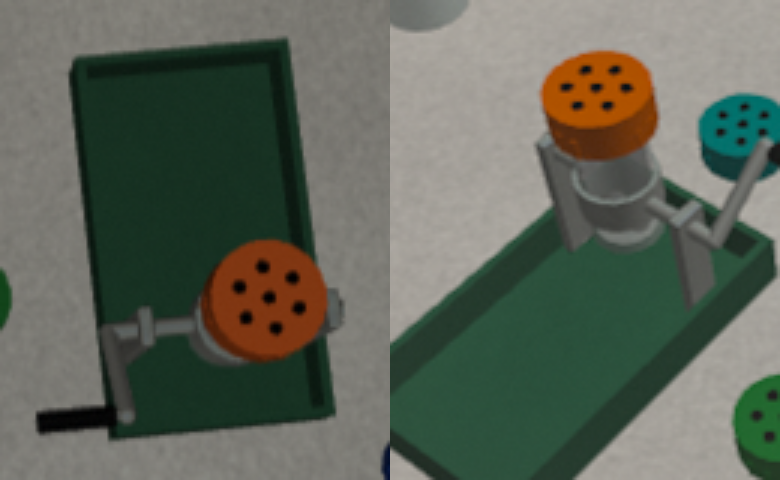

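The crop confirms it: the orange perforated cap sits on the clear shaker, with its top at (429,219) in the top view and the black lever near (364,260). Next I'll refine the stand pose and work out the tool-axis moves.

```bash
cat > m2.py <<'E'
from h import *
from scipy.spatial.transform import Rotation as Ro
from workcell import state
f=pickle.load(open("top0.pkl","rb"));P=cloud(f)
hsv=cv2.cvtColor(f["img"],cv2.COLOR_BGR2HSV)
g=cv2.inRange(hsv,(65,80,20),(85,255,130))
q=P[(P[...,2]>.031)&(P[...,2]<.037)&(g>0)]
q=q[(q[:,1]<-.125)&(q[:,1]>-.4)]
r=cv2.minAreaRect(q[:,:2].astype(np.float32));print(r);b=cv2.boxPoints(r);print(b)
c=np.array(r[0]);
for yaw in (5.5,):
    R=Ro.from_euler('z',yaw,degrees=True).as_matrix()[:2,:2]
    print("origin from tray",c-R@[.06,0])
k=(hsv[...,2]<45);k[:,:345]=0;k[:,400:]=0;k[:250]=0;k[270:]=0
pts=np.argwhere(k&(P[...,2]>.1))
print("lever",len(pts),P[tuple(pts.T)].mean(0),P[tuple(pts.T)].min(0),P[tuple(pts.T)].max(0))
s=state();M=Ro.from_quat(s["tcp_rot"]).as_matrix();print(M.round(4),s["tool_pos"])
E
python3 m2.py
```

```text
((0.5571902394294739, -0.22564880549907684), (0.2284947782754898, 0.13064055144786835), 5.595794200897217)
[[ 0.43711793 -0.17178005]
 [ 0.44985664 -0.30179808]
 [ 0.67726254 -0.27951756]
 [ 0.66452384 -0.14949954]]
origin from tray [ 0.49746647 -0.23139955]
lever 179 [ 0.43840668 -0.13690428  0.13869842] [ 0.36982189 -0.15872038  0.11424891] [ 0.45532848 -0.03908799  0.9567802 ]
[[-8.957e-01 -4.000e-04  4.447e-01]
 [-4.447e-01  1.500e-03 -8.957e-01]
 [-3.000e-04 -1.000e+00 -1.600e-03]] [ 0.24444973 -0.49219699  0.23990855]
```

{"fn": "carry_out", "kwargs": {"motion": [{"claw":1,"travel":[0,0,0],"rotation":[0,5.2,0]},{"claw":1,"travel":[0,0,0],"rotation":[0,5.2,0]},{"claw":1,"travel":[0,0,0],"rotation":[0,5.2,0]},{"claw":1,"travel":[0,0,0],"rotation":[0,5.2,0]},{"claw":1,"travel":[-0.02,0,-0.017],"rotation":[0,0,0]}], "squeeze": 20}}

```text
time_s: 0.52
tool_pos: [0.2607, -0.4761, 0.24]
tcp_rot: [0.032, -0.706, 0.707, -0.031]
wrist_force: [-0.1, 1.7, 0.2]
width: 0.997
```

{"fn": "carry_out", "kwargs": {"motion": [{"claw":1,"travel":[-0.023,0,-0.02],"rotation":[0,0,0]},{"claw":1,"travel":[-0.023,0,-0.02],"rotation":[0,0,0]},{"claw":1,"travel":[-0.023,0,-0.02],"rotation":[0,0,0]},{"claw":1,"travel":[-0.023,0,-0.02],"rotation":[0,0,0]},{"claw":1,"travel":[-0.023,0,-0.02],"rotation":[0,0,0]}]}}

```text
time_s: 0.93
tool_pos: [0.3681, -0.3617, 0.2403]
tcp_rot: [-0.035, 0.707, -0.706, 0.034]
wrist_force: [0.6, -0.1, 0.7]
width: 0.998
```

{"fn": "carry_out", "kwargs": {"motion": [{"claw":1,"travel":[-0.023,0,-0.02],"rotation":[0,0,0]},{"claw":1,"travel":[-0.023,0,-0.02],"rotation":[0,0,0]},{"claw":1,"travel":[-0.023,0,-0.02],"rotation":[0,0,0]},{"claw":1,"travel":[-0.023,0,-0.02],"rotation":[0,0,0]},{"claw":1,"travel":[-0.023,0,-0.02],"rotation":[0,0,0]}]}}

```text
time_s: 1.35
tool_pos: [0.4729, -0.2508, 0.2403]
tcp_rot: [-0.035, 0.706, -0.706, 0.034]
wrist_force: [-0.6, -0.5, 0.8]
width: 1.002
```

```bash
cat > st.py <<'E'
from h import *
from scipy.spatial.transform import Rotation as Ro
from workcell import *
import sys
s=state();M=Ro.from_quat(s["tcp_rot"]).as_matrix();p=s["tool_pos"]
a=np.radians(5.6);R=np.array([[np.cos(a),-np.sin(a),0],[np.sin(a),np.cos(a),0],[0,0,1]]);O=np.array([.498,-.2315,0])
print("t",s["time_s"],"tcp",p.round(4),"jawyaw",np.degrees(np.arctan2(M[1,2],M[0,2])).round(2),"down",M[:,1].round(3),"q",s["joints"].round(2),"F",s["wrist_force"].round(1),"w",round(s["width"],3))
print("tcp in stand",(R.T@(p-O)).round(4))
for t in sys.argv[1:]:
    t=np.array(eval(t),float);print("to stand",t,"tool delta",(M.T@(R@t+O-p)).round(4))
E
python3 st.py "[0,0,.178]"
python3 - <<'E'
from h import *
from workcell import *
f=grab_frame("wrist");cv2.imwrite("pics/w1.png",f["img"])
P=cloud(f);hsv=cv2.cvtColor(f["img"],cv2.COLOR_BGR2HSV)
o=cv2.inRange(hsv,(5,180,80),(16,255,255));m=((o>0)&(abs(P[...,2]-.167)<.006)).astype(np.uint8)
m=cv2.morphologyEx(m,cv2.MORPH_CLOSE,np.ones((15,15)))
c=max(cv2.findContours(m,0,1)[0],key=cv2.contourArea);e=cv2.fitEllipse(c);print(e,onplane(f,*e[0],.167),np.median(P[m>0],0))
E
```

```text
t 1.35 tcp [ 0.4729 -0.2508  0.2403] jawyaw -84.4 down [-0.001  0.001 -1.   ] q [-0.7   0.23  1.57  0.    1.34  0.78] F [-0.6 -0.5  0.8] w 1.002
tcp in stand [-0.0269 -0.0168  0.2403]
to stand [0.    0.    0.178] tool delta [-0.0269  0.0623 -0.0167]
((293.1438293457031, 202.55319213867188), (104.08501434326172, 106.21517181396484), 103.05803680419922) [ 0.50281097 -0.23096511  0.167     ] [ 0.50299958 -0.23115397  0.16758244]
```

```bash
sleep 1
```

```text
(no output)
```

View pics/w1.png

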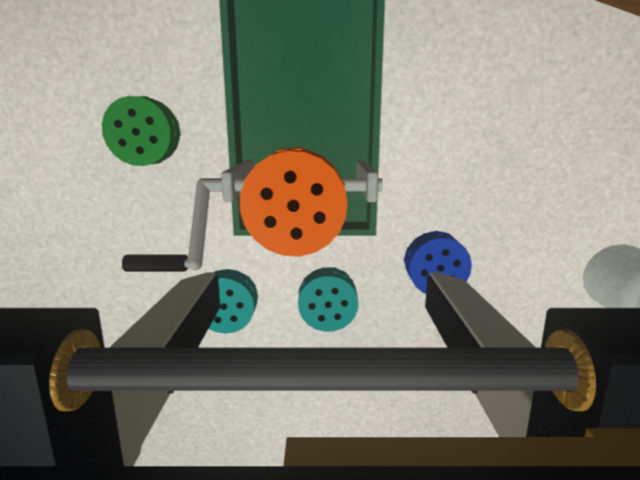

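The wrist view shows the orange cap at (293,203), with the lever to its left at (158,262). Nothing stands taller near the grasp. I'll move above it, let the arm settle, and measure again.

{"fn": "carry_out", "kwargs": {"motion": [{"claw":1,"travel":[-0.014,0,-0.008],"rotation":[0,0,0]},{"claw":1,"travel":[-0.014,0,-0.008],"rotation":[0,0,0]},{"claw":1,"travel":[0,0,0],"rotation":[0,0,0]},{"claw":1,"travel":[0,0,0],"rotation":[0,0,0]},{"claw":1,"travel":[0,0,0],"rotation":[0,0,0]}]}}

```text
time_s: 1.82
tool_pos: [0.4979, -0.2338, 0.2403]
tcp_rot: [-0.035, 0.706, -0.706, 0.034]
wrist_force: [-0.5, -0.6, 0.0]
width: 0.998
```

```bash
python3 st.py "[0,0,.178]"
python3 - <<'E'
from h import *
from workcell import *
f=grab_frame("wrist");cv2.imwrite("pics/w2.png",f["img"])
P=cloud(f);hsv=cv2.cvtColor(f["img"],cv2.COLOR_BGR2HSV)
o=cv2.inRange(hsv,(5,180,80),(16,255,255));m=((o>0)&(abs(P[...,2]-.167)<.006)).astype(np.uint8)
m=cv2.morphologyEx(m,cv2.MORPH_CLOSE,np.ones((15,15)))
c=max(cv2.findContours(m,0,1)[0],key=cv2.contourArea);e=cv2.fitEllipse(c);print(e,onplane(f,*e[0],.167),np.median(P[m>0],0))
E
```

```text
t 1.8167 tcp [ 0.4979 -0.2338  0.2403] jawyaw -84.39 down [-0.001  0.    -1.   ] q [-0.64  0.26  1.53 -0.    1.35  0.83] F [-0.5 -0.6  0. ] w 0.998
tcp in stand [-0.0003 -0.0023  0.2403]
to stand [0.    0.    0.178] tool delta [-0.0004  0.0623 -0.0023]
((319.2119140625, 247.72901916503906), (99.62357330322266, 102.20034790039062), 89.9751205444336) [ 0.5030462  -0.23092198  0.167     ] [ 0.50331514 -0.23085701  0.16755134]
```

```bash
sleep 1
```

```text
(no output)
```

View pics/w2.png

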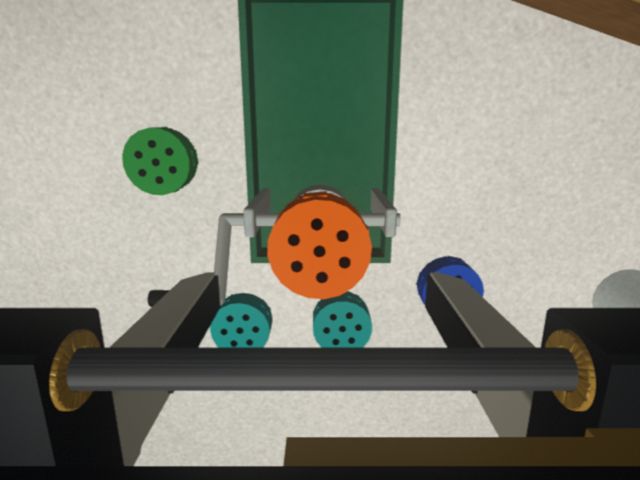

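The cap is centred at (319,248) and the fingers straddle it clear of the posts. Three x estimates spread over about 5 mm, so I'll use the middle, 0.500. Now descending.

{"fn": "carry_out", "kwargs": {"motion": [{"claw":1,"travel":[-0.0025,0.012,-0.0023],"rotation":[0,0,0]},{"claw":1,"travel":[0,0.02,0],"rotation":[0,0,0]},{"claw":1,"travel":[0,0.02,0],"rotation":[0,0,0]},{"claw":1,"travel":[0,0.01,0],"rotation":[0,0,0]},{"claw":1,"travel":[0,0,0],"rotation":[0,0,0]}], "squeeze": 15}}

```text
time_s: 2.28
tool_pos: [0.4989, -0.2308, 0.1763]
tcp_rot: [-0.036, 0.707, -0.705, 0.033]
wrist_force: [-1.4, -0.7, -0.9]
width: 1.004
```

{"fn": "carry_out", "kwargs": {"motion": [{"claw":0.7,"travel":[0,0,0],"rotation":[0,0,0]},{"claw":0.66,"travel":[0,0,0],"rotation":[0,0,0]},{"claw":0.6,"travel":[0,0,0],"rotation":[0,0,0]},{"claw":0.5,"travel":[0,0,0],"rotation":[0,0,0]},{"claw":0.5,"travel":[0,0,0],"rotation":[0,0,0]}]}}

```text
time_s: 2.7
tool_pos: [0.5011, -0.2313, 0.1795]
tcp_rot: [0.034, -0.706, 0.707, -0.035]
wrist_force: [0.2, 0.2, 0.0]
width: 0.688
```

{"fn": "carry_out", "kwargs": {"motion": [{"claw":0.4,"travel":[0,0,0],"rotation":[0,0,0]},{"claw":0.4,"travel":[0,0,0],"rotation":[0,0,0]},{"claw":0.4,"travel":[0,0,0],"rotation":[0,0,0]},{"claw":0.4,"travel":[0,0,0],"rotation":[0,0,0]},{"claw":0.4,"travel":[0,0,0],"rotation":[0,0,0]}]}}

```text
time_s: 3.12
tool_pos: [0.5011, -0.2312, 0.1792]
tcp_rot: [0.034, -0.706, 0.707, -0.035]
wrist_force: [0.3, 0.1, 5.3]
width: 0.636
```

```bash
python3 st.py
```

```text
t 3.1167 tcp [ 0.5011 -0.2312  0.1792] jawyaw -84.39 down [ 0.001 -0.001 -1.   ] q [-0.63  0.31  1.62 -0.    1.21  0.84] F [0.3 0.1 5.3] w 0.636
tcp in stand [ 3.100e-03 -1.000e-04  1.792e-01]
```

Gripped, with almost no sideways force. Turning it anticlockwise, which is −y in the tool frame.

{"fn": "carry_out", "kwargs": {"motion": [{"claw":0.4,"travel":[0,0,0],"rotation":[0,-6,0]},{"claw":0.4,"travel":[0,0,0],"rotation":[0,-6,0]},{"claw":0.4,"travel":[0,0,0],"rotation":[0,-6,0]},{"claw":0.4,"travel":[0,0,0],"rotation":[0,-6,0]},{"claw":0.4,"travel":[0,0,0],"rotation":[0,-6,0]}], "squeeze": 20}}

```text
time_s: 3.53
tool_pos: [0.5012, -0.2313, 0.1792]
tcp_rot: [0.218, -0.672, 0.673, -0.218]
wrist_force: [-0.4, 1.2, 4.3]
width: 0.64
```

```bash
python3 st.py; python3 -c "
from workcell import *
import cv2
print(state()['torque']);f=grab_frame('wrist');cv2.imwrite('pics/w3.png',f['img'])"
```

```text
t 3.5333 tcp [ 0.5012 -0.2313  0.1792] jawyaw -54.11 down [ 0.001 -0.001 -1.   ] q [-0.63  0.31  1.62  0.    1.21  0.31] F [-0.4  1.2  4.3] w 0.64
tcp in stand [ 3.200e-03 -1.000e-04  1.792e-01]
[ 0.04735534 -0.03618747 -0.07995286]
```

View pics/w3.png

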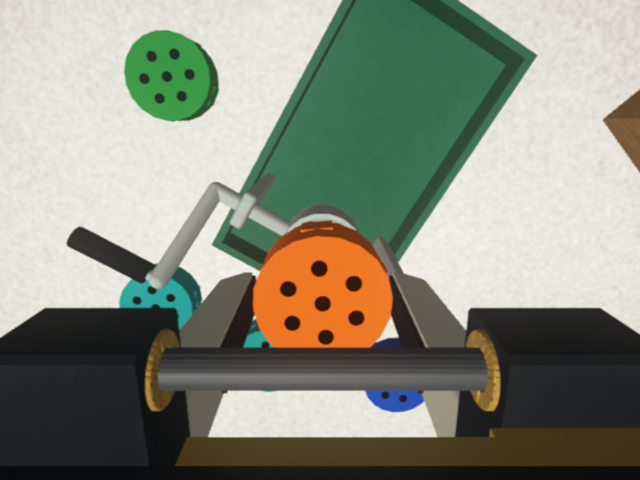

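The cap's holes keep the same pattern in the wrist view ((319,268) at the top), so the cap is turning with the gripper. 60° still to go.

{"fn": "carry_out", "kwargs": {"motion": [{"claw":0.4,"travel":[0,0,0],"rotation":[0,-6,0]},{"claw":0.4,"travel":[0,0,0],"rotation":[0,-6,0]},{"claw":0.4,"travel":[0,0,0],"rotation":[0,-6,0]},{"claw":0.4,"travel":[0,0,0],"rotation":[0,-6,0]},{"claw":0.4,"travel":[0,0,0],"rotation":[0,-6,0]}]}}

```text
time_s: 4.0
tool_pos: [0.5012, -0.2313, 0.1792]
tcp_rot: [0.384, -0.593, 0.594, -0.385]
wrist_force: [-0.4, 0.0, 5.9]
width: 0.637
```

{"fn": "carry_out", "kwargs": {"motion": [{"claw":0.4,"travel":[0,0,0],"rotation":[0,-6,0]},{"claw":0.4,"travel":[0,0,0],"rotation":[0,-6,0]},{"claw":0.4,"travel":[0,0,0],"rotation":[0,-6,0]},{"claw":0.4,"travel":[0,0,0],"rotation":[0,-6,0]},{"claw":0.4,"travel":[0,0,0],"rotation":[0,-6.5,0]}]}}

```text
time_s: 4.42
tool_pos: [0.5012, -0.2313, 0.1793]
tcp_rot: [-0.527, 0.471, -0.472, 0.527]
wrist_force: [0.4, -0.4, 5.3]
width: 0.639
```

```bash
python3 st.py; python3 -c "
from workcell import *
import cv2
print(state()['torque']);f=grab_frame('wrist');cv2.imwrite('pics/w4.png',f['img'])"
```

```text
t 4.4167 tcp [ 0.5012 -0.2313  0.1793] jawyaw 6.39 down [ 0.001 -0.001 -1.   ] q [-0.63  0.31  1.62  0.    1.21 -0.75] F [ 0.4 -0.4  5.3] w 0.639
tcp in stand [ 3.200e-03 -1.000e-04  1.793e-01]
[-0.03589804 -0.10402516 -0.06861339]
```

View pics/w4.png

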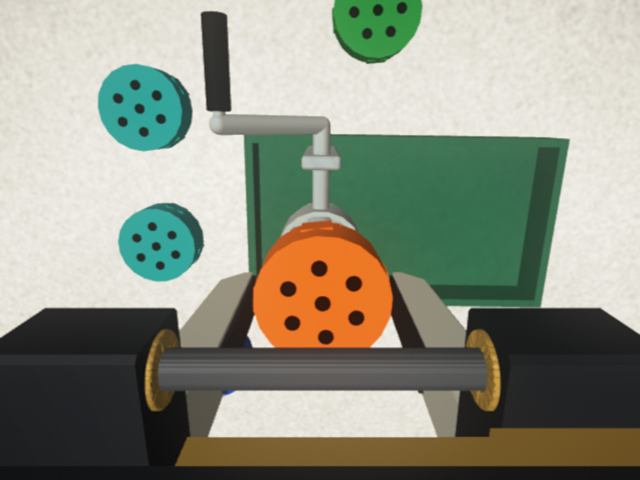

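The cap turned the full 90° (same hole pattern at (319,268)) and the stand is undisturbed. Lifting straight up.

{"fn": "carry_out", "kwargs": {"motion": [{"claw":0.4,"travel":[0,-0.006,0],"rotation":[0,0,0]},{"claw":0.4,"travel":[0,-0.006,0],"rotation":[0,0,0]},{"claw":0.4,"travel":[0,-0.006,0],"rotation":[0,0,0]},{"claw":0.4,"travel":[0,-0.006,0],"rotation":[0,0,0]},{"claw":0.4,"travel":[0,-0.006,0],"rotation":[0,0,0]}]}}

```text
time_s: 4.88
tool_pos: [0.5008, -0.231, 0.2093]
tcp_rot: [-0.526, 0.473, -0.473, 0.526]
wrist_force: [-0.1, -0.5, 0.2]
width: 0.64
```

{"fn": "carry_out", "kwargs": {"motion": [{"claw":0.4,"travel":[0,-0.015,0],"rotation":[0,0,0]},{"claw":0.4,"travel":[0,-0.015,0],"rotation":[0,0,0]},{"claw":0.4,"travel":[0,-0.015,0],"rotation":[0,0,0]},{"claw":0.4,"travel":[0,-0.005,0],"rotation":[0,0,0]},{"claw":0.4,"travel":[0,0,0],"rotation":[0,0,0]}]}}

```text
time_s: 5.3
tool_pos: [0.5015, -0.2316, 0.2605]
tcp_rot: [-0.526, 0.472, -0.474, 0.526]
wrist_force: [0.4, -0.4, 0.1]
width: 0.634
```

```bash
python3 st.py; python3 -c "
from workcell import *
import cv2,numpy as np
f=grab_frame('wrist');g=grab_frame('scene');cv2.imwrite('pics/w5.png',cv2.resize(np.hstack([f['img'],g['img']]),(800,300)))"
```

```text
t 5.3 tcp [ 0.5015 -0.2316  0.2605] jawyaw 6.09 down [ 0.003 -0.002 -1.   ] q [-0.63  0.25  1.5  -0.    1.39 -0.74] F [ 0.4 -0.4  0.1] w 0.634
tcp in stand [ 0.0034 -0.0004  0.2605]
```

View pics/w5.png

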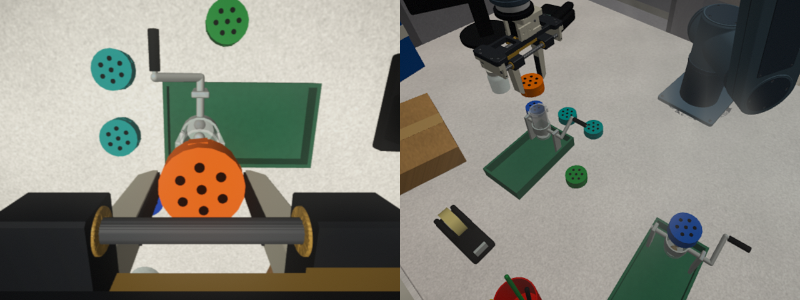

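The cap is off and held level, and the shaker stays upright and open, with its mouth at (538,120) in the right half of the picture. Carrying the cap to y≈0.

{"fn": "carry_out", "kwargs": {"motion": [{"claw":0.4,"travel":[-0.023,0,0.0025],"rotation":[0,0,0]},{"claw":0.4,"travel":[-0.023,0,0.0025],"rotation":[0,0,0]},{"claw":0.4,"travel":[-0.023,0,0.0025],"rotation":[0,0,0]},{"claw":0.4,"travel":[-0.023,0,0.0025],"rotation":[0,0,0]},{"claw":0.4,"travel":[-0.023,0,0.0025],"rotation":[0,0,0]}]}}

```text
time_s: 5.82
tool_pos: [0.5002, -0.1142, 0.2573]
tcp_rot: [0.526, -0.474, 0.472, -0.526]
wrist_force: [0.0, -0.6, -0.4]
width: 0.641
```

{"fn": "carry_out", "kwargs": {"motion": [{"claw":0.4,"travel":[-0.023,0,0.0025],"rotation":[0,0,0]},{"claw":0.4,"travel":[-0.023,0,0.0025],"rotation":[0,0,0]},{"claw":0.4,"travel":[-0.023,0,0.0025],"rotation":[0,0,0]},{"claw":0.4,"travel":[-0.025,0,0.0025],"rotation":[0,0,0]},{"claw":0.4,"travel":[-0.025,0,0.0025],"rotation":[0,0,0]}]}}

```text
time_s: 6.23
tool_pos: [0.5, 0.0055, 0.2574]
tcp_rot: [0.526, -0.473, 0.472, -0.525]
wrist_force: [-0.4, -0.7, -0.4]
width: 0.639
```

{"fn": "carry_out", "kwargs": {"motion": [{"claw":0.4,"travel":[0,0.03,0],"rotation":[0,0,0]},{"claw":0.4,"travel":[0,0.03,0],"rotation":[0,0,0]},{"claw":0.4,"travel":[0,0.03,0],"rotation":[0,0,0]},{"claw":0.4,"travel":[0,0.03,0],"rotation":[0,0,0]},{"claw":0.4,"travel":[0,0.02,0],"rotation":[0,0,0]}]}}

```text
time_s: 6.65
tool_pos: [0.4984, 0.0049, 0.115]
tcp_rot: [0.527, -0.474, 0.471, -0.525]
wrist_force: [0.3, -0.1, -0.4]
width: 0.639
```

```bash
python3 st.py; python3 -c "
from workcell import *
import cv2,numpy as np
f=grab_frame('wrist');g=grab_frame('scene');cv2.imwrite('pics/w6.png',cv2.resize(np.hstack([f['img'],g['img']]),(800,300)))"
```

```text
t 6.65 tcp [0.4984 0.0049 0.115 ] jawyaw 6.11 down [-0.005  0.001 -1.   ] q [-0.21  0.3   1.82 -0.    1.03 -0.32] F [ 0.3 -0.1 -0.4] w 0.639
tcp in stand [0.0234 0.2352 0.115 ]
```

View pics/w6.png

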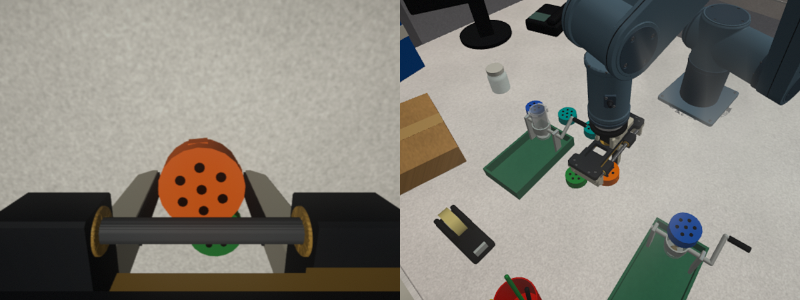

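The cap is level over bare counter, and the green cap sits about 27 mm beyond its edge at (215,243). Lowering.

{"fn": "carry_out", "kwargs": {"motion": [{"claw":0.4,"travel":[0,0.02,0],"rotation":[0,0,0]},{"claw":0.4,"travel":[0,0.02,0],"rotation":[0,0,0]},{"claw":0.4,"travel":[0,0.02,0],"rotation":[0,0,0]},{"claw":0.4,"travel":[0,0.01,0],"rotation":[0,0,0]},{"claw":0.4,"travel":[0,0,0],"rotation":[0,0,0]}]}}

```text
time_s: 7.17
tool_pos: [0.4996, 0.0044, 0.0474]
tcp_rot: [0.526, -0.474, 0.472, -0.525]
wrist_force: [-0.2, 0.4, -1.0]
width: 0.638
```

{"fn": "carry_out", "kwargs": {"motion": [{"claw":0.4,"travel":[0,0.002,0],"rotation":[0,0,0]},{"claw":0.4,"travel":[0,0.001,0],"rotation":[0,0,0]},{"claw":0.4,"travel":[0,0.001,0],"rotation":[0,0,0]},{"claw":0.4,"travel":[0,0.001,0],"rotation":[0,0,0]},{"claw":0.4,"travel":[0,0,0],"rotation":[0,0,0]}]}}

```text
time_s: 7.58
tool_pos: [0.5012, 0.0042, 0.0442]
tcp_rot: [-0.526, 0.472, -0.473, 0.526]
wrist_force: [-0.5, 0.5, -0.4]
width: 0.637
```

```bash
python3 st.py
```

```text
t 7.5833 tcp [0.5012 0.0042 0.0442] jawyaw 6.1 down [ 0.001 -0.    -1.   ] q [-0.21  0.4   1.89  0.    0.85 -0.32] F [-0.5  0.5 -0.4] w 0.637
tcp in stand [0.0261 0.2342 0.0442]
```

{"fn": "carry_out", "kwargs": {"motion": [{"claw":0.4,"travel":[0,0.002,0],"rotation":[0,0,0]},{"claw":0.4,"travel":[0,0.001,0],"rotation":[0,0,0]},{"claw":0.4,"travel":[0,0.001,0],"rotation":[0,0,0]},{"claw":0.4,"travel":[0,0.001,0],"rotation":[0,0,0]},{"claw":0.4,"travel":[0,0,0],"rotation":[0,0,0]}]}}

```text
time_s: 8.0
tool_pos: [0.5006, 0.0043, 0.0384]
tcp_rot: [0.526, -0.473, 0.473, -0.526]
wrist_force: [0.2, 0.4, 0.6]
width: 0.643
```

{"fn": "carry_out", "kwargs": {"motion": [{"claw":0.4,"travel":[0,0.001,0],"rotation":[0,0,0]},{"claw":0.4,"travel":[0,0,0],"rotation":[0,0,0]},{"claw":0.4,"travel":[0,0.001,0],"rotation":[0,0,0]},{"claw":0.4,"travel":[0,0,0],"rotation":[0,0,0]},{"claw":0.4,"travel":[0,0,0],"rotation":[0,0,0]}]}}

```text
time_s: 8.42
tool_pos: [0.5008, 0.0042, 0.0372]
tcp_rot: [-0.526, 0.473, -0.473, 0.526]
wrist_force: [-1.7, -0.5, 5.6]
width: 0.642
```

```bash
python3 st.py; python3 -c "
from workcell import *
import cv2,numpy as np
g=grab_frame('scene');cv2.imwrite('pics/w7.png',cv2.resize(g['img'][180:330,230:430],(800,600)))"
```

```text
t 8.4167 tcp [0.5008 0.0042 0.0372] jawyaw 6.11 down [ 0. -0. -1.] q [-0.21  0.41  1.9  -0.    0.84 -0.32] F [-1.7 -0.5  5.6] w 0.642
tcp in stand [0.0257 0.2344 0.0372]
```

View pics/w7.png

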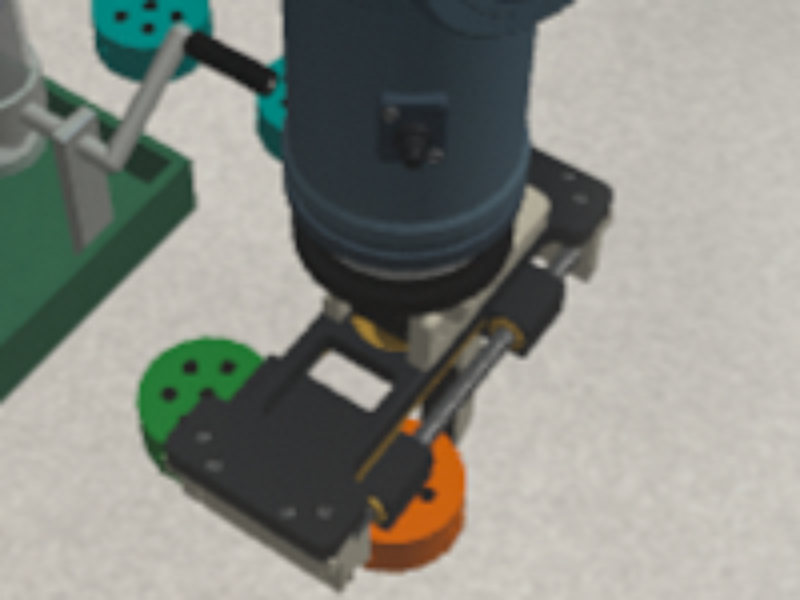

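Contact force is 5.6 N with the TCP at the predicted height, so the cap rests on the counter. The picture shows it upright at (410,500). Releasing it and rising.

{"fn": "carry_out", "kwargs": {"motion": [{"claw":0.75,"travel":[0,0,0],"rotation":[0,0,0]},{"claw":0.8,"travel":[0,0,0],"rotation":[0,0,0]},{"claw":0.9,"travel":[0,0,0],"rotation":[0,0,0]},{"claw":0.9,"travel":[0,0,0],"rotation":[0,0,0]},{"claw":0.9,"travel":[0,-0.005,0],"rotation":[0,0,0]}]}}

```text
time_s: 8.88
tool_pos: [0.5001, 0.0044, 0.041]
tcp_rot: [0.526, -0.473, 0.472, -0.526]
wrist_force: [-0.4, 0.3, -0.4]
width: 0.893
```

{"fn": "carry_out", "kwargs": {"motion": [{"claw":0.9,"travel":[0,-0.02,0],"rotation":[0,0,0]},{"claw":0.9,"travel":[0,-0.03,0],"rotation":[0,0,0]},{"claw":0.9,"travel":[0,-0.035,0],"rotation":[0,0,0]},{"claw":0.9,"travel":[0,-0.035,0],"rotation":[0,0,0]},{"claw":0.9,"travel":[0,-0.035,0],"rotation":[0,0,0]}]}}

```text
time_s: 9.3
tool_pos: [0.5003, 0.0044, 0.1985]
tcp_rot: [0.526, -0.473, 0.473, -0.526]
wrist_force: [1.3, -0.9, -0.2]
width: 0.898
```

```bash
python3 st.py "[-.049,.1,.230]"; python3 -c "
from h import *
from workcell import *
f=grab_frame('wrist');g=grab_frame('scene');cv2.imwrite('pics/w8.png',cv2.resize(np.hstack([f['img'],g['img']]),(800,300)))
for n,f in(('w',f),('s',g)):
  P=cloud(f);hsv=cv2.cvtColor(f['img'],cv2.COLOR_BGR2HSV)
  m=(cv2.inRange(hsv,(5,180,80),(16,255,255))>0)&(P[...,2]<.05)&(P[...,2]>-.01)
  p=P[m];print(n,len(p),p.mean(0),np.percentile(p[:,2],[2,50,98]))
"
```

```text
t 9.3 tcp [0.5003 0.0044 0.1985] jawyaw 6.1 down [-0.  0. -1.] q [-0.21  0.2   1.71  0.    1.22 -0.32] F [ 1.3 -0.9 -0.2] w 0.898
tcp in stand [0.0253 0.2345 0.1985]
to stand [-0.049  0.1    0.23 ] tool delta [ 0.1339 -0.0315 -0.0755]
w 3698 [0.50210201 0.0056582  0.02532434] [0.02074113 0.02550499 0.02703264]
s 884 [0.50796194 0.00413003 0.02377662] [0.00826033 0.02442222 0.02697507]
```

View pics/w8.png

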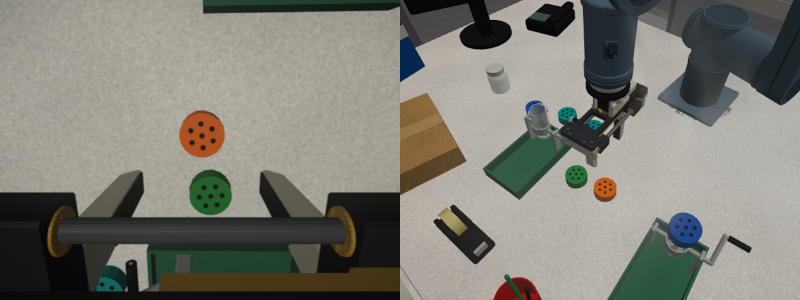

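The cap lies flat: wrist view (202,133), depth of its top 25 mm, centre near (0.502, 0.005). Now over to the lever.

{"fn": "carry_out", "kwargs": {"motion": [{"claw":0.5,"travel":[0.018,-0.008,-0.01],"rotation":[0,0,0]},{"claw":0.5,"travel":[0.029,-0.008,-0.016],"rotation":[0,0,0]},{"claw":0.5,"travel":[0.029,-0.008,-0.016],"rotation":[0,0,0]},{"claw":0.5,"travel":[0.029,-0.008,-0.016],"rotation":[0,0,0]},{"claw":0.5,"travel":[0.029,0,-0.016],"rotation":[0,0,0]}]}}

```text
time_s: 9.82
tool_pos: [0.4411, -0.1381, 0.2296]
tcp_rot: [-0.526, 0.472, -0.473, 0.526]
wrist_force: [-0.1, -0.2, -0.5]
width: 0.592
```

{"fn": "carry_out", "kwargs": {"motion": [{"claw":0.5,"travel":[0,0,0],"rotation":[0,0,0]},{"claw":0.5,"travel":[0,0,0],"rotation":[0,0,0]},{"claw":0.5,"travel":[0,0,0],"rotation":[0,0,0]},{"claw":0.5,"travel":[0,0,0],"rotation":[0,0,0]},{"claw":0.5,"travel":[0,0,0],"rotation":[0,0,0]}]}}

```text
time_s: 10.23
tool_pos: [0.4416, -0.1356, 0.2283]
tcp_rot: [-0.526, 0.472, -0.472, 0.526]
wrist_force: [-0.2, 0.9, 0.7]
width: 0.501
```

```bash
python3 st.py "[-.049,.1,.130]"; python3 -c "
from h import *
from workcell import *
f=grab_frame('wrist');g=grab_frame('scene');cv2.imwrite('pics/w9.png',cv2.resize(np.hstack([f['img'],g['img']]),(800,300)))
a=np.radians(5.6);R=np.array([[np.cos(a),-np.sin(a),0],[np.sin(a),np.cos(a),0],[0,0,1]]);O=np.array([.4995,-.2315,0])
for n,f in(('w',f),('s',g)):
  P=cloud(f);Q=(P-O)@R
  m=(f['img'].max(2)<70)&(Q[...,2]<.136)&(Q[...,2]>.11)&(Q[...,0]<-.02)&(Q[...,0]>-.08)&(Q[...,1]>.06)&(Q[...,1]<.14)
  p=Q[m];print(n,len(p)); 
  if len(p)>10:print(np.percentile(p,[3,50,97],axis=0).round(4))
"
```

```text
t 10.2333 tcp [ 0.4416 -0.1356  0.2283] jawyaw 6.21 down [-0.     0.001 -1.   ] q [-0.54  0.11  1.75  0.    1.28 -0.65] F [-0.2  0.9  0.7] w 0.501
tcp in stand [-0.0467  0.1009  0.2283]
to stand [-0.049  0.1    0.13 ] tool delta [ 0.0009  0.0983 -0.0022]
w 1069
[[-0.052   0.0804  0.1271]
 [-0.0469  0.1004  0.1301]
 [-0.0417  0.1199  0.1317]]
s 157
[[-0.0517  0.0768  0.1227]
 [-0.0455  0.097   0.1284]
 [-0.0426  0.1186  0.1308]]
```

View pics/w9.png

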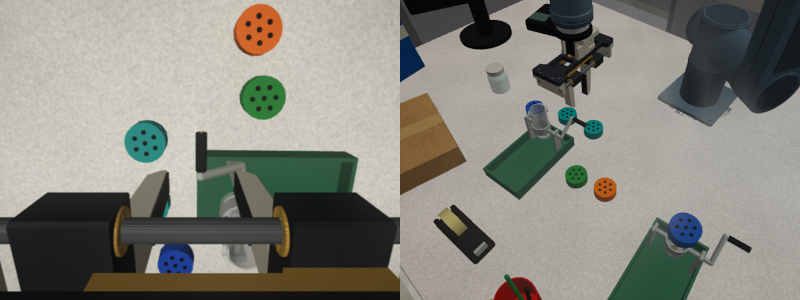

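The black sleeve is centred between the open fingers at wrist-picture (201,152); its measured stand y of 80–120 matches the description. Descending around it.

{"fn": "carry_out", "kwargs": {"motion": [{"claw":0.5,"travel":[0,0.02,0],"rotation":[0,0,0]},{"claw":0.5,"travel":[0,0.025,0],"rotation":[0,0,0]},{"claw":0.5,"travel":[0,0.025,0],"rotation":[0,0,0]},{"claw":0.5,"travel":[0,0.018,0],"rotation":[0,0,0]},{"claw":0.5,"travel":[0,0.01,0],"rotation":[0,0,0]}]}}

```text
time_s: 10.75
tool_pos: [0.4404, -0.1354, 0.1284]
tcp_rot: [0.526, -0.474, 0.471, -0.526]
wrist_force: [1.0, -0.2, 0.0]
width: 0.5
```

```bash
sed -i 's/\.498,-.2315/.5005,-.2315/' st.py; python3 st.py
python3 - <<'E'
import numpy as np
p=None
for th in range(145,24,-10):
    t=np.radians(th);q=np.array([60*np.cos(t)+17,90+60*np.sin(t)+5]);print(th,q.round(1),None if p is None else (q-p).round(1));p=q
E
```

```text
t 10.75 tcp [ 0.4404 -0.1354  0.1284] jawyaw 6.18 down [-0.003  0.002 -1.   ] q [-0.54  0.22  1.9   0.    1.03 -0.65] F [ 1.  -0.2  0. ] w 0.5
tcp in stand [-0.0504  0.1015  0.1284]
145 [-32.1 129.4] None
135 [-25.4 137.4] [6.7 8. ]
125 [-17.4 144.1] [8.  6.7]
115 [ -8.4 149.4] [9.1 5.2]
105 [  1.5 153. ] [9.8 3.6]
95 [ 11.8 154.8] [10.3  1.8]
85 [ 22.2 154.8] [10.5  0. ]
75 [ 32.5 153. ] [10.3 -1.8]
65 [ 42.4 149.4] [ 9.8 -3.6]
55 [ 51.4 144.1] [ 9.1 -5.2]
45 [ 59.4 137.4] [ 8.  -6.7]
35 [ 66.1 129.4] [ 6.7 -8. ]
25 [ 71.4 120.4] [ 5.2 -9.1]
```

Pushing the lever along its arc, starting slowly to make contact.

{"fn": "carry_out", "kwargs": {"motion": [{"claw":0.5,"travel":[0,0,0.009],"rotation":[0,0,0]},{"claw":0.5,"travel":[0,-0.001,0.009],"rotation":[0,0,0]},{"claw":0.5,"travel":[0,-0.004,0.0035],"rotation":[0,0,0]},{"claw":0.5,"travel":[0,-0.004,0.0035],"rotation":[0,0,0]},{"claw":0.5,"travel":[0,-0.0034,0.004],"rotation":[0,0,0]}]}}

```text
time_s: 11.17
tool_pos: [0.47, -0.1331, 0.1439]
tcp_rot: [0.527, -0.473, 0.472, -0.526]
wrist_force: [-5.6, 1.4, 1.1]
width: 0.503
```

{"fn": "carry_out", "kwargs": {"motion": [{"claw":0.5,"travel":[0,-0.0034,0.004],"rotation":[0,0,0]},{"claw":0.5,"travel":[0,-0.0026,0.0045],"rotation":[0,0,0]},{"claw":0.5,"travel":[0,-0.0026,0.0045],"rotation":[0,0,0]},{"claw":0.5,"travel":[0,-0.0018,0.005],"rotation":[0,0,0]},{"claw":0.5,"travel":[0,-0.0018,0.005],"rotation":[0,0,0]}]}}

```text
time_s: 11.58
tool_pos: [0.4936, -0.1309, 0.1559]
tcp_rot: [-0.526, 0.473, -0.473, 0.526]
wrist_force: [-4.1, 1.4, 0.4]
width: 0.497
```

```bash
python3 st.py; python3 -c "
from h import *
from workcell import *
f=grab_frame('wrist');g=grab_frame('scene');cv2.imwrite('pics/w10.png',cv2.resize(np.hstack([f['img'],g['img']]),(800,300)))"
```

```text
t 11.5833 tcp [ 0.4936 -0.1309  0.1559] jawyaw 6.12 down [ 0.  0. -1.] q [-0.48  0.26  1.75  0.    1.13 -0.58] F [-4.1  1.4  0.4] w 0.497
tcp in stand [0.003  0.1008 0.1559]
```

View pics/w10.png

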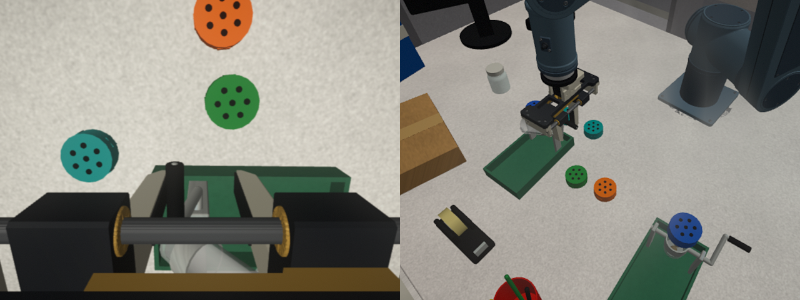

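The sleeve at (175,190) rests on the rear finger, and the shaker is tilting with about 5 N of push. Continuing.

{"fn": "carry_out", "kwargs": {"motion": [{"claw":0.5,"travel":[0,-0.0009,0.005],"rotation":[0,0,0]},{"claw":0.5,"travel":[0,-0.0009,0.005],"rotation":[0,0,0]},{"claw":0.5,"travel":[0,0,0.005],"rotation":[0,0,0]},{"claw":0.5,"travel":[0,0,0.005],"rotation":[0,0,0]},{"claw":0.5,"travel":[0,0.0009,0.005],"rotation":[0,0,0]}]}}

```text
time_s: 12.1
tool_pos: [0.5187, -0.1289, 0.1562]
tcp_rot: [0.526, -0.472, 0.473, -0.526]
wrist_force: [-3.8, -0.2, 0.2]
width: 0.502
```

{"fn": "carry_out", "kwargs": {"motion": [{"claw":0.5,"travel":[0,0.0009,0.005],"rotation":[0,0,0]},{"claw":0.5,"travel":[0,0.001,0.003],"rotation":[0,0,0]},{"claw":0.5,"travel":[0,0.001,0.003],"rotation":[0,0,0]},{"claw":0.5,"travel":[0,0.0012,0.003],"rotation":[0,0,0]},{"claw":0.5,"travel":[0,0.0014,0.003],"rotation":[0,0,0]}]}}

```text
time_s: 12.52
tool_pos: [0.5352, -0.1272, 0.1505]
tcp_rot: [0.526, -0.473, 0.473, -0.526]
wrist_force: [-4.0, -3.1, -0.7]
width: 0.5
```

{"fn": "carry_out", "kwargs": {"motion": [{"claw":0.5,"travel":[0,0.0014,0.0026],"rotation":[0,0,0]},{"claw":0.5,"travel":[0,0.0014,0.0026],"rotation":[0,0,0]},{"claw":0.5,"travel":[0,0.0015,0.0025],"rotation":[0,0,0]},{"claw":0.5,"travel":[0,0.0016,0.0023],"rotation":[0,0,0]},{"claw":0.5,"travel":[0,0.0017,0.0021],"rotation":[0,0,0]}]}}

```text
time_s: 12.93
tool_pos: [0.547, -0.1261, 0.1429]
tcp_rot: [0.526, -0.473, 0.473, -0.526]
wrist_force: [-3.6, -5.0, -0.6]
width: 0.503
```

```bash
python3 st.py; python3 -c "
from h import *
from workcell import *
f=grab_frame('wrist');g=grab_frame('scene');cv2.imwrite('pics/w11.png',cv2.resize(np.hstack([f['img'],g['img']]),(800,300)))"
```

```text
t 12.9333 tcp [ 0.547  -0.1261  0.1429] jawyaw 6.1 down [-0.    -0.001 -1.   ] q [-0.42  0.36  1.64 -0.    1.14 -0.53] F [-3.6 -5.  -0.6] w 0.503
tcp in stand [0.0566 0.1004 0.1429]
```

View pics/w11.png

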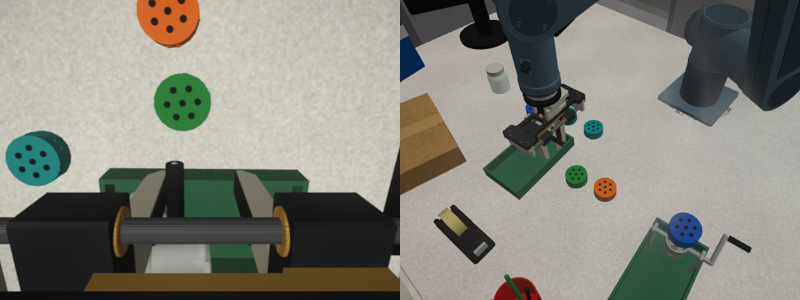

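The sleeve at (175,195) is still on the finger, at about 95° of tilt. There's some sideways drag (−5 N in y), which I'll relieve with small +x tool steps while finishing the arc.

{"fn": "carry_out", "kwargs": {"motion": [{"claw":0.5,"travel":[0.0006,0.0022,0.002],"rotation":[0,0,0]},{"claw":0.5,"travel":[0.0006,0.002,0.0018],"rotation":[0,0,0]},{"claw":0.5,"travel":[0.0004,0.002,0.0017],"rotation":[0,0,0]},{"claw":0.5,"travel":[0.0004,0.002,0.0016],"rotation":[0,0,0]},{"claw":0.5,"travel":[0,0.002,0.0015],"rotation":[0,0,0]}]}}

```text
time_s: 13.45
tool_pos: [0.5551, -0.1253, 0.1321]
tcp_rot: [-0.526, 0.474, -0.472, 0.526]
wrist_force: [-4.4, 1.3, -0.0]
width: 0.503
```

{"fn": "carry_out", "kwargs": {"motion": [{"claw":0.5,"travel":[0,0.002,0.0014],"rotation":[0,0,0]},{"claw":0.5,"travel":[0,0.002,0.0014],"rotation":[0,0,0]},{"claw":0.5,"travel":[0,0.002,0.0013],"rotation":[0,0,0]},{"claw":0.5,"travel":[0,0.002,0.0013],"rotation":[0,0,0]},{"claw":0.5,"travel":[0,0.002,0.0012],"rotation":[0,0,0]}]}}

```text
time_s: 13.87
tool_pos: [0.5611, -0.1247, 0.1219]
tcp_rot: [0.526, -0.474, 0.471, -0.526]
wrist_force: [-7.0, 1.5, 0.1]
width: 0.502
```

```bash
python3 st.py; python3 -c "
from h import *
from workcell import *
f=grab_frame('top');g=grab_frame('scene');cv2.imwrite('pics/w12.png',cv2.resize(np.hstack([f['img'],g['img']]),(800,300)))"
```

```text
t 13.8667 tcp [ 0.5611 -0.1247  0.1219] jawyaw 6.1 down [-0.003  0.002 -1.   ] q [-0.41  0.41  1.63  0.    1.11 -0.52] F [-7.   1.5  0.1] w 0.502
tcp in stand [0.0708 0.1004 0.1219]
```

View pics/w12.png

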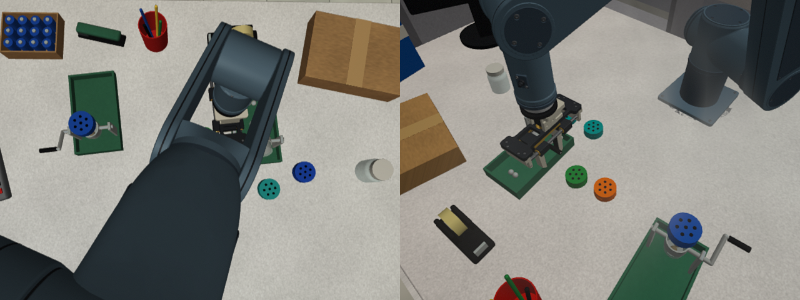

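Two balls show in the tray at about (513,172) in the right half. I'll back off the sleeve, lift away and look closely.

{"fn": "carry_out", "kwargs": {"motion": [{"claw":0.5,"travel":[0,0.002,0.001],"rotation":[0,0,0]},{"claw":0.5,"travel":[0,0,0],"rotation":[0,0,0]},{"claw":0.5,"travel":[0,0,-0.005],"rotation":[0,0,0]},{"claw":0.5,"travel":[0,0,-0.006],"rotation":[0,0,0]},{"claw":0.5,"travel":[0,-0.005,0],"rotation":[0,0,0]}]}}

```text
time_s: 14.38
tool_pos: [0.5516, -0.1268, 0.1254]
tcp_rot: [-0.526, 0.473, -0.472, 0.526]
wrist_force: [0.7, -0.4, -0.8]
width: 0.499
```

{"fn": "carry_out", "kwargs": {"motion": [{"claw":0.5,"travel":[0,-0.02,0],"rotation":[0,0,0]},{"claw":0.5,"travel":[0,-0.03,0],"rotation":[0,0,0]},{"claw":0.5,"travel":[0,-0.03,0],"rotation":[0,0,0]},{"claw":0.5,"travel":[0,-0.03,0],"rotation":[0,0,0]},{"claw":0.5,"travel":[0,-0.02,0],"rotation":[0,0,0]}]}}

```text
time_s: 14.8
tool_pos: [0.5537, -0.1274, 0.2601]
tcp_rot: [-0.525, 0.471, -0.475, 0.527]
wrist_force: [0.1, -0.7, 0.2]
width: 0.499
```

{"fn": "carry_out", "kwargs": {"motion": [{"claw":0.5,"travel":[0,0,-0.03],"rotation":[0,0,0]},{"claw":0.5,"travel":[0,0,-0.03],"rotation":[0,0,0]},{"claw":0.5,"travel":[0,0,-0.03],"rotation":[0,0,0]},{"claw":0.5,"travel":[0,0,-0.03],"rotation":[0,0,0]},{"claw":0.5,"travel":[0,0,0],"rotation":[0,0,0]}]}}

```text
time_s: 15.22
tool_pos: [0.4293, -0.1394, 0.2566]
tcp_rot: [0.526, -0.473, 0.473, -0.525]
wrist_force: [-0.5, 0.9, 0.1]
width: 0.499
```

```bash
python3 st.py; python3 -c "
from h import *
from workcell import *
g=grab_frame('scene');cv2.imwrite('pics/w13.png',cv2.resize(g['img'][150:330,120:360],(800,600)))
P=cloud(g);hsv=cv2.cvtColor(g['img'],cv2.COLOR_BGR2HSV)
m=(cv2.inRange(hsv,(5,180,80),(16,255,255))>0)&(P[...,2]<.05)
p=P[m];print('cap',p.mean(0),np.percentile(p[:,2],[2,50,98]))
a=np.radians(5.6);R=np.array([[np.cos(a),-np.sin(a),0],[np.sin(a),np.cos(a),0],[0,0,1]]);O=np.array([.5005,-.2315,0]);Q=(P-O)@R
m=(Q[...,0]>-.05)&(Q[...,0]<.17)&(abs(Q[...,1])<.062)&(Q[...,2]<.04)&(hsv[...,1]<90)
n,l,s,c=cv2.connectedComponentsWithStats(m.astype(np.uint8))
for i in range(1,n):
  if s[i,4]>8: print(c[i].round(1),s[i,4],np.median(Q[l==i],0).round(4),Q[l==i][:,2].max().round(4))
"
```

```text
t 15.2167 tcp [ 0.4293 -0.1394  0.2566] jawyaw 6.04 down [-0.    -0.001 -1.   ] q [-0.56  0.07  1.73 -0.    1.35 -0.67] F [-0.5  0.9  0.1] w 0.499
tcp in stand [-0.0618  0.0986  0.2566]
cap [0.50660551 0.00408261 0.02358436] [0.0075057  0.02434947 0.02673312]
[244.8 206.6] 25 [-0.0494 -0.0143  0.027 ] 0.0363
[199.2 220.7] 36 [ 0.0268 -0.0605  0.0244] 0.04
[262.6 217.6] 61 [-0.0496  0.0306  0.0248] 0.0354
[236.6 226.7] 22 [-0.016  -0.0066  0.0054] 0.0076
[255.2 235.2] 25 [-0.0037  0.0543  0.0353] 0.0395
[154.  260.1] 214 [ 0.1394 -0.0604  0.0232] 0.0358
[177.2 280.3] 167 [ 0.1398 -0.0032  0.0175] 0.0229
```

View pics/w13.png

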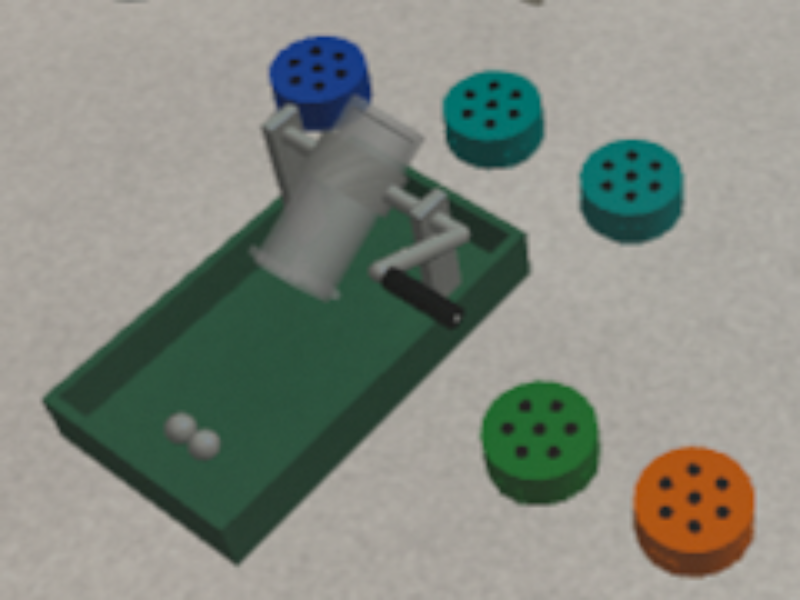

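Both balls lie side by side on the tray floor at (180,428) and (205,443). Their tops read 23 mm, so their centres are about 14–15 mm up. The shaker is fully tipped, the cap is upright on the counter at (694,510), and the arm is clear of everything. Handing in.

```bash
python3 -c "
from workcell import *
print(sign_off())"
```

```text
the job is handed in; nothing more can be done
None
```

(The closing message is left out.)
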